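# Kit one refrigerator controller

### The arm

A 7-joint arm with a two-finger parallel gripper is mounted at the origin on the work surface. World frame = base frame: x ahead of the robot, y to its left, z up, the work surface at z = 0. Lengths are in mm, angles in rad, forces in N, time in s.
With the tool pointing down it reaches from about 400 to 875 mm from the base axis. Payload 4.4 kg.
Tool frame: the origin (TCP) lies midway between the tips of the shut fingers; the grasp point (between the pads) lies ctrl.grip_depth behind it (ctrl.grip_depth is the distance from the TCP to the grasp point, in mm); z points along the fingers, y is the line along which they close (so a half turn about z gives the same grasp; the last joint's range is limited). The gripper opens to 85 mm and grips with 20 to 120 N. Pads are 22 mm wide; open, the fingers measure 114 mm over their backs; the gripper's body (76 mm by 85 mm) begins 54 mm behind the grasp point. The pads swing forward as they close: fully open they stand 13 mm farther back than shut.
Start: joints at [-1.32, 0.628, 0.038, 1.517, -0.027, 0.996, -0.02], TCP at [202.469, 617.676, 231.313] pointing down, gripper open.
Joint ranges: [-3.06, 3.06], [-0.37, 2.12], [-1.25, 1.32], [0.18, 2.47], [-1.1, 4.24], [0.23, 1.98], [-2.94, 2.94]. Speed limits (rad/s): [2.57, 2.57, 3.14, 3.14, 3.14, 3.14, 3.14].

### API

Orientations are given as [roll, pitch, yaw] about the fixed x, y, z axes, in that order (R = Rz(yaw) Ry(pitch) Rx(roll)).
In Python, from cell import ctrl gives the robot as it stands.
- The arm moves only by the tool carry_out, never from a script. Its argument "deltas" is one flat list of numbers, 7 for each row, row after row: the turn, a rotation vector about the tool's x, y, z in degrees, then the shift along the tool's x, y, z in m, then the closure, from -1 (fully open) to 1 (shut). In form: [wx, wy, wz, dx, dy, dz, claw, wx, wy, wz, dx, dy, dz, claw, ...]. A call has 1 to 12 rows; each row shifts and turns the commanded pose from where the row before left it, along the tool's axes as they then stand; what a row does not reach is not made up. A row lasts 1/8 s, in which the tool goes at most 62.5 mm and 10.7 degrees, less where a joint would pass 70% of its speed; a pose out of reach is approached as far as the arm can. A call with a gripper value outside its range is refused whole. The fingers move at their own pace and stop on an object; the grip force is fixed at half the most. Time passes only in rows, so rows that do not move let the fingers close. It gives the time, the measured TCP pose, the force, the opening and the grip force at its end, in the units of the state.
- ctrl.read_state(): the state, without advancing time (a new reading comes with each control period).
- ctrl.get_image(name): name is "scene" or "top" or "wrist"; returns the picture (420x560x3 uint8, red, green, blue); there is no depth.
- ctrl.calibration(name): a dict with "mtx" (3x3 intrinsics, pixels), "distortion" ([k1, k2, p1, p2, k3] as OpenCV has them; the pictures are not rectified), "R" (3x3) and "t" (3): a world point X has camera coordinates R X + t. Camera axes: x right, y down, z forward; pixel columns grow to the right and rows downward; lengths in mm; the calibration is good to about 2 mm. A picture is of the moment at which its call begins: read the wrist's pose just before it. calibration takes no time and is no camera call; for the wrist camera it gives the pose at the moment of the call.
- ctrl.finish_job(): hands the job in; it is judged then, once.
The state is a dict: "clock": time; "qpos": joint angles; "qd": joint speeds; "tau": joint torques, N m; "eef_pos": TCP position; "tool_rot": TCP orientation; "force": force on the tool from outside, world axes, zero at the start; "torque": the same for the moment, N m; "width": finger opening in mm; "gripper_force": force on a finger pad.
Only numpy, scipy, OpenCV 4.12 (cv2) and the standard library are available. Lean on these libraries where they do the work, as an engineer would, in place of code of your own. Each camera call takes 0.05 s, during which the arm holds its last target. There are 200 camera calls.

### The job

Kit one refrigerator controller: put the finished display board (with the white connector), the finished power board (with two transformers), the rotary control and the heat sink each into the tray pocket of its own shape - long, broad, round and square - lying flat on the pocket's floor, upright. Set the parts down, do not let them fall or throw them, and leave the two unfinished boards, the one without a connector and the one with a single transformer, where they lie.

Things in the scene. Friction and masses are not known exactly. Their poses are not given: they have to be found in the camera images.
- display_board: Display board: long green circuit board on a black plastic housing, 100 (x) x 36 (y) mm, board face 20 mm above its underside; it is the one with a tall white connector block (16 x 28 mm, 10 mm high, top at 30 mm) across its +x end. 90 g. Origin: centre of the underside; z up.
- power_board: Power board: broad green circuit board on a black plastic housing, 72 (x) x 50 (y) mm, board face 20 mm above its underside; it is the one with two yellow-and-dark transformer blocks (each 22 x 30 mm, 20 mm high, tops at 40 mm, centres at x = -19 and +19 mm). 150 g. Origin: centre of the underside; z up.
- rotary_control: Rotary control: upright round black body, 40 mm diameter and 20 mm high, with a thin metal shaft (8 mm, collar 12 mm) standing up from its middle to 44 mm. 60 g. Origin: centre of the underside; z up.
- heat_sink: Heat sink: square bare aluminium block with six upright fins running along its x, 42 x 42 mm, 28 mm high; grip it across y (pads on the outer fins) or across x. 80 g. Origin: centre of the underside; z up.
- bare_display_board: Unfinished display board, to be left alone: same size as the display board (100 x 36 x 20 mm) but with a bare end, no white connector block. Origin: centre of the underside.
- bare_power_board: Unfinished power board, to be left alone: same size as the power board (72 x 50 mm, face at 20 mm) but with only one transformer block (at x = -19 mm), the other half bare. Origin: centre of the underside.
- cell_long: Fixed white plate 128 (x) x 100 (y) x 10 mm, one of four lying two by two on a 5 mm dark plate as the kit tray (top 15 mm above the bench); cells change quarters. Origin: centre of its underside, 5 mm above the bench; z up. Central dark-floored pocket 6 mm deep (floor 4 mm above the origin), long and narrow: 114 (x) x 50 (y) mm, for the display board lengthwise, either way round.
- cell_wide: Fixed white plate 128 (x) x 100 (y) x 10 mm, one of four lying two by two on a 5 mm dark plate as the kit tray (top 15 mm above the bench); cells change quarters. Origin: centre of its underside, 5 mm above the bench; z up. Central dark-floored pocket 6 mm deep (floor 4 mm above the origin), broad: 86 (x) x 64 (y) mm, for the power board lengthwise, either way round.
- cell_round: Fixed white plate 128 (x) x 100 (y) x 10 mm, one of four lying two by two on a 5 mm dark plate as the kit tray (top 15 mm above the bench); cells change quarters. Origin: centre of its underside, 5 mm above the bench; z up. Central dark-floored pocket 6 mm deep (floor 4 mm above the origin), round: 54 mm diameter, for the rotary control.
- cell_square: Fixed white plate 128 (x) x 100 (y) x 10 mm, one of four lying two by two on a 5 mm dark plate as the kit tray (top 15 mm above the bench); cells change quarters. Origin: centre of its underside, 5 mm above the bench; z up. Central dark-floored pocket 6 mm deep (floor 4 mm above the origin), square: 56 x 56 mm, for the heat sink, its sides along the pocket's (any quarter turn).
There are look-alikes about, which are no part of the job. What is shaped like the display_board but purple or red is not meant.

How it is judged:
By the outcome, as a careful person would: the job done as asked, in the order asked, and still so for the second after the job is handed in, with the robot touching nothing.
It also fails if it takes over 106 s, if anything falls off the work surface, if the arm or the gripper's body presses on something with over 40 N, if the wrist force passes 120 N, or if a joint passes its speed limit or range.

## Working session

There is one attempt and no reset: what is moved stays moved. The work goes in short steps, Python scripts to look and compute and a tool call to move; the robot and the scene stay as the last step left them, time stands still between calls to the robot, and variables do not carry over. Pictures are saved under pics/ and viewed, at most 14 in all, crops included, and the job is handed in when it is done.

Besides the shell and the picture viewer there is one more tool, called as name(argument=value, ...) on one line, values as JSON. carry_out: Moves the arm, as the interface text tells. Its arguments: {"type":"object","properties":{"deltas":{"type":"array"}},"required":["deltas"]}

```bash
mkdir -p pics; ls
python3 - <<'E'
from cell import ctrl
import cv2
print(ctrl.read_state(), ctrl.grip_depth)
for n in ("scene","top"):
    cv2.imwrite(f"pics/{n}0.png",ctrl.get_image(n)[:,:,::-1])
    print(ctrl.calibration(n))
E
```

```text
pics
{'clock': 0.0, 'qpos': array([-1.31978331,  0.62935682,  0.03844006,  1.51833996, -0.02697506,
        0.99634201, -0.01998504]), 'qd': array([-4.54993533e-04, -2.63672441e-04,  1.34615052e-03, -2.06762219e-04,
       -4.14215138e-04, -6.72111887e-05,  9.37531372e-04]), 'tau': array([-1.20133723e-04, -5.63413918e+01,  1.22587558e+00, -1.93439144e+01,
        1.09224563e-02,  1.04842635e-02,  3.90896915e-06]), 'eef_pos': array([202.28389832, 617.06383741, 230.39112461]), 'tool_rot': array([-3.13966503e+00,  4.55146971e-05,  2.82481038e+00]), 'force': array([-0.43665754,  0.73110451,  0.22350414]), 'torque': array([-0.08990034, -0.02913755,  0.00936623]), 'gripper_force': 0.0, 'width': 85.49100674653418} 18.700000000000003
{'mtx': array([[466.76362971,   0.        , 269.97542732],
       [  0.        , 466.76362971, 205.43143955],
       [  0.        ,   0.        ,   1.        ]]), 'distortion': array([-0.08136215,  0.        ,  0.        ,  0.        ,  0.        ]), 'R': array([[-0.66615866,  0.74580772, -0.00186546],
       [ 0.6450279 ,  0.57488246, -0.50343735],
       [-0.37439505, -0.33657242, -0.86402972]]), 't': array([ 314.16295991, -223.61879941, 1355.05472777])}
{'mtx': array([[484.87917444,   0.        , 283.88005965],
       [  0.        , 484.87917444, 215.00139553],
       [  0.        ,   0.        ,   1.        ]]), 'distortion': array([-0.124115,  0.      ,  0.      ,  0.      ,  0.      ]), 'R': array([[-0.01881463, -0.99956428,  0.0227433 ],
       [-0.99712835,  0.01709013, -0.07377654],
       [ 0.07335571, -0.02406607, -0.99701543]]), 't': array([ -57.32493495,  423.63331925, 1195.55966571])}
```

View pics/top0.png

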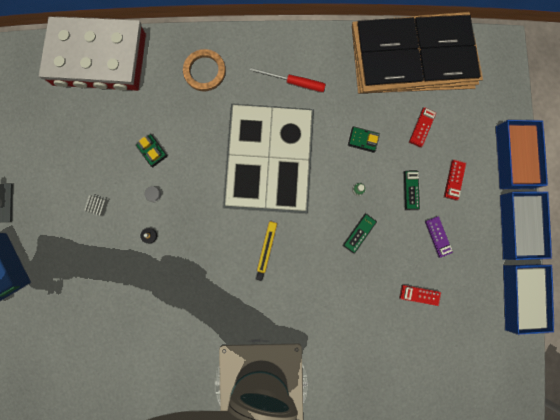

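View pics/scene0.png

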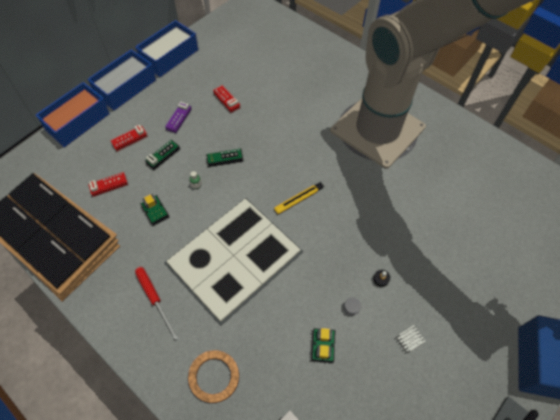

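Top view: white-ended green board at (412,190) and plain green board at (360,233). Power boards are at (152,150), apparently with two yellow blocks, and (364,139), with one. The rotary is at (149,235), with a grey cylinder distractor at (153,193). The heat sink is at (96,205). The tray pockets are square (251,131), round (291,133), broad (247,181) and long (287,184). I'll confirm these in enlarged crops.

Run:
```python
import cv2,numpy as np
im=cv2.imread("pics/top0.png")
c=lambda u,v,w,h,s:cv2.resize(im[v:v+h,u:u+w],None,fx=s,fy=s,interpolation=cv2.INTER_CUBIC)
A=c(335,110,100,150,4)   # boards  400x600
B=c(80,125,100,150,4)
cv2.imwrite("pics/c1.png",np.hstack([A,B]))
cv2.imwrite("pics/c2.png",c(215,95,110,125,4.8))
```

```text
(no output)
```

View pics/c1.png

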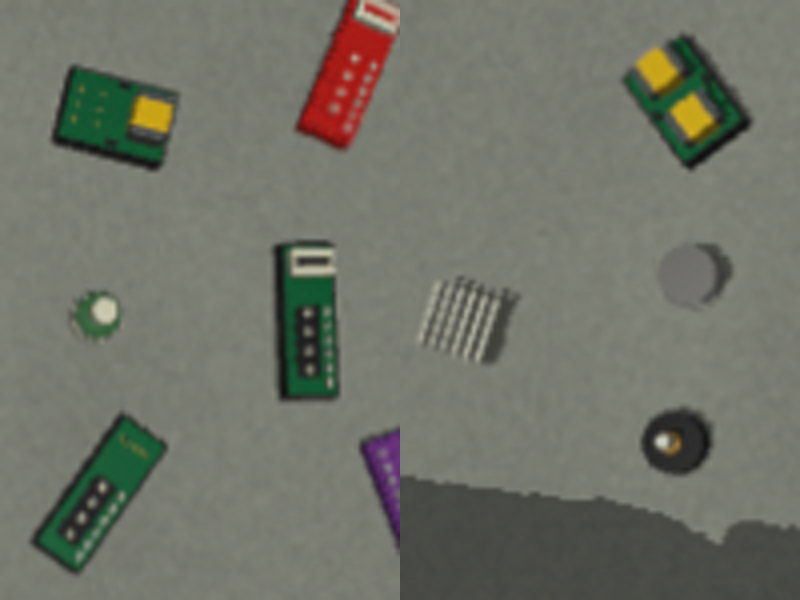

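View pics/c2.png

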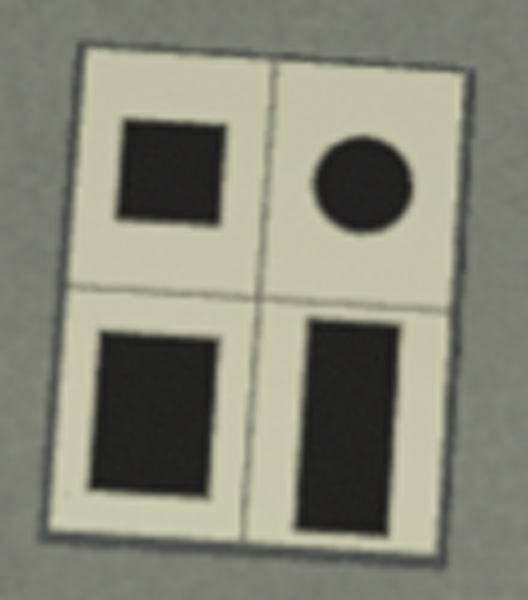

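Confirmed. The display board with the white connector is at (412,190) and the power board with two transformers at (152,150). The bare ones are at (360,233) and (364,139). Now I'll measure.

```bash
cat > h.py <<'E'
from cell import ctrl
import cv2,numpy as np
def w(px,z,cal):
    "pixels -> world at height z (z may be a list)"
    p=np.atleast_2d(np.float64(px)); n=cv2.undistortPoints(p[:,None],cal["mtx"],cal["distortion"])[:,0]
    d=np.c_[n,np.ones(len(n))]@cal["R"]; c=-cal["R"].T@cal["t"]
    return c+d*((np.asarray(z)-c[2])/d[:,2])[:,None]
def px(X,cal):
    return cv2.projectPoints(np.float64(X),cv2.Rodrigues(cal["R"])[0],np.float64(cal["t"]),cal["mtx"],cal["distortion"])[0][:,0]
def fit(model,pts):
    "rigid 2d fit -> x,y,yaw deg, residual"
    m=np.float64(model);p=np.float64(pts)[:,:2];mc=m.mean(0);pc=p.mean(0)
    a=(m-mc)@np.array([1,1j]);b=(p-pc)@np.array([1,1j]);t=np.angle(np.sum(a.conj()*b))
    R=np.array([[np.cos(t),-np.sin(t)],[np.sin(t),np.cos(t)]]);o=pc-R@mc
    return np.round([*o,np.degrees(t),np.abs((m@R.T+o-p)).max()],2)
def go(x,y,z,yaw=None):
    "deltas from the present pose to a tool-down pose; yaw deg of tool x, nearest of half turns"
    s=ctrl.read_state();p=s["eef_pos"];psi=s["tool_rot"][2];d=np.array([x,y,z])-p
    c,n=np.cos(psi),np.sin(psi)
    turn=0 if yaw is None else -((yaw-np.degrees(psi)+90)%180-90)
    print("turn wz",round(turn,2),"shift mm tool",np.round([c*d[0]+n*d[1],n*d[0]-c*d[1],-d[2]],1),"len",round(np.linalg.norm(d)), "rows>=",np.linalg.norm(d)/62.5,abs(turn)/10.7)
E
python3 - <<'E'
from h import *
c=ctrl.calibration("top")
A=lambda l:np.array(l)/4+[335,110]-.5
B=lambda l:(np.array(l)-[400,0])/4+[80,125]-.5
T=lambda l:np.array(l)/4.8+[215,95]-.5
r=lambda a,b:[(a,b),(a,-b),(-a,-b),(-a,b)]
print("disp",fit(r(50,18),w(A([(282,243),(336,243),(338,396),(283,398)]),20,c)))
print("power",fit(r(36,25),w(B([(689,163),(627,78),(685,37),(745,118)]),20,c)))
print("powT",w(B([(660,70),(694,117)]),40,c))
print("rot",w(B([(677,441)]),10,c), w(B([(662,441)]),44,c))
print("sink",fit(r(21,21),w(B([(436,280),(512,293),(494,362),(419,342)]),28,c)))
print("tray",fit([(128,100),(128,-100),(-128,-100),(-128,100)],w(T([(82,47),(468,72),(443,553),(48,530)]),15,c)))
for n,a,b,q in (("sq",28,28,[(124,120),(227,124),(220,226),(116,219)]),("wide",43,32,[(101,331),(219,338),(210,497),(89,490)]),("long",57,25,[(309,320),(401,323),(388,535),(295,531)])):
    print(n,fit(r(a,b),w(T(q),13,c)))
print("round",w(T([(363,184)]),13,c))
s=ctrl.calibration("wrist");st=ctrl.read_state()
from scipy.spatial.transform import Rotation as Ro
Rt=Ro.from_euler("xyz",st["tool_rot"]).as_matrix()
print("wristcam in tool",Rt.T@(-s["R"].T@s["t"]-st["eef_pos"]),"\n",(s["R"]@Rt).T, s["mtx"][0])
E
```

```text
disp [ 481.82 -391.49   -1.6     1.58]
power [595.   268.2  126.31  16.31]
powT [[609.37328633 280.02726793  40.        ]
 [579.04465622 258.20452596  40.        ]]
rot [[379.04542793 275.61411344  10.        ]] [[377.91476536 276.19471297  44.        ]]
sink [456.64 406.26 -13.81   4.63]
tray [571.74 -29.5   -4.38   3.26]
sq [640.35  16.49  -4.41   1.28]
wide [511.01  26.91  -4.4    0.92]
long [502.46 -74.54  -4.47   1.67]
round [[632.40746835 -84.87714417  13.        ]]
wristcam in tool [  69.66010463    0.21331225 -142.01293253] 
 [[ 1.03714334e-03 -9.61709300e-01 -2.74069600e-01]
 [ 9.99999450e-01  9.54610037e-04  4.34507938e-04]
 [-1.56240734e-04 -2.74069900e-01  9.61709762e-01]] [300.42884254   0.         284.08645958]
```

carry_out(deltas=[0,0,0,-0.0424,-0.0358,0,-1,0,0,0,-0.0424,-0.0358,0,-1,0,0,0,-0.0424,-0.0358,0,-1,0,0,0,-0.0424,-0.0358,0,-1,0,0,0,-0.0424,-0.0358,0,-1,0,0,0,-0.0424,-0.0358,0,-1,0,0,0,-0.0424,-0.0358,0,-1,0,0,0,-0.0424,-0.0358,0,-1,0,0,0,-0.0424,-0.0358,0,-1,0,0,0,-0.0424,-0.0358,0,-1,0,0,0,-0.0424,-0.0358,0,-1])

```text
clock: 1.48
eef_pos: [523.6, 96.6, 231.1]
tool_rot: [-3.142, -0.0, 2.825]
force: [1.1, 0.5, -0.1]
width: 85.7
gripper_force: 0.0
```

Run:
```python
from h import *
s=ctrl.read_state();print(s["qpos"],s["eef_pos"],s["tool_rot"])
go(482,-391,200,-1.6)
```

```text
[-0.28791086  0.46114778  0.07658131  1.847029   -0.04618104  0.83545415
  1.0658465 ] [523.55796689  96.58629453 231.10456519] [-3.14158501e+00 -3.89427529e-04  2.82494153e+00]
turn wz -16.54 shift mm tool [-112.3 -476.3   31.1] len 490 rows>= 7.845466717810244 1.5460535580691623
```

carry_out(deltas=[0,0,-8.27,0,0,0,-1,0,0,-8.27,0,0,0,-1,0,0,0,0.0031,-0.0543,0.0035,-1,0,0,0,0.0031,-0.0543,0.0035,-1,0,0,0,0.0031,-0.0543,0.0035,-1,0,0,0,0.0031,-0.0543,0.0035,-1,0,0,0,0.0031,-0.0543,0.0035,-1,0,0,0,0.0031,-0.0543,0.0035,-1,0,0,0,0.0031,-0.0543,0.0035,-1,0,0,0,0.0031,-0.0543,0.0035,-1,0,0,0,0.0031,-0.0543,0.0035,-1])

```text
clock: 2.85
eef_pos: [480.9, -391.0, 199.3]
tool_rot: [3.141, -0.0, 3.114]
force: [0.7, -0.3, -0.4]
width: 85.1
gripper_force: 0.0
```

Run:
```python
from h import *
c=ctrl.calibration("wrist");cv2.imwrite("pics/w1.png",ctrl.get_image("wrist")[:,:,::-1])
np.savez("w1.npz",**c)
s=ctrl.read_state();print(s["qpos"],s["eef_pos"],s["tool_rot"],px([[482,-391,20],[532,-373,20]],c))
```

```text
[ 0.63473956  0.62230415  0.02436384  1.63419958 -0.00902844  0.88172355
  2.19392212] [ 477.54276857 -401.2014213   198.92894797] [-3.13365422e+00 -1.31219086e-03  3.10447257e+00] [[283.74584169 191.68821366]
 [300.74498091 234.21718189]]
```

View pics/w1.png

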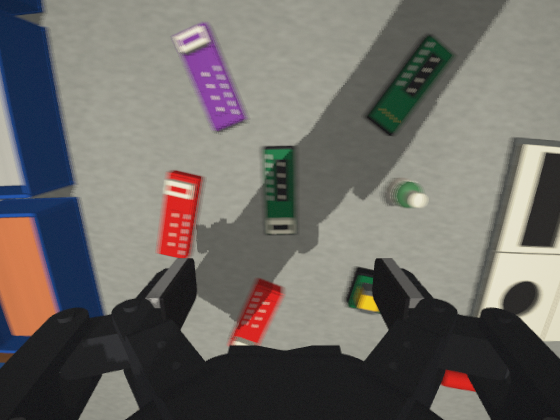

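The wrist view shows the display board at (280,190), with the connector at its lower end (281,227). The red board at (180,215) is clear of the fingers. I'll enlarge it.

Run:
```python
from h import *
c=ctrl.calibration("wrist");s=ctrl.read_state();im=ctrl.get_image("wrist")[:,:,::-1]
np.savez("w1.npz",**c)
print(s["eef_pos"],s["tool_rot"],px([[482,-391,20]],c))
cv2.imwrite("pics/w1b.png",cv2.resize(im[110:260,210:350],None,fx=4,fy=4,interpolation=cv2.INTER_CUBIC))
```

```text
[ 477.54276857 -401.2014213   198.92894797] [-3.13365422e+00 -1.31219086e-03  3.10447257e+00] [[294.51505723 194.5708636 ]]
```

View pics/w1b.png

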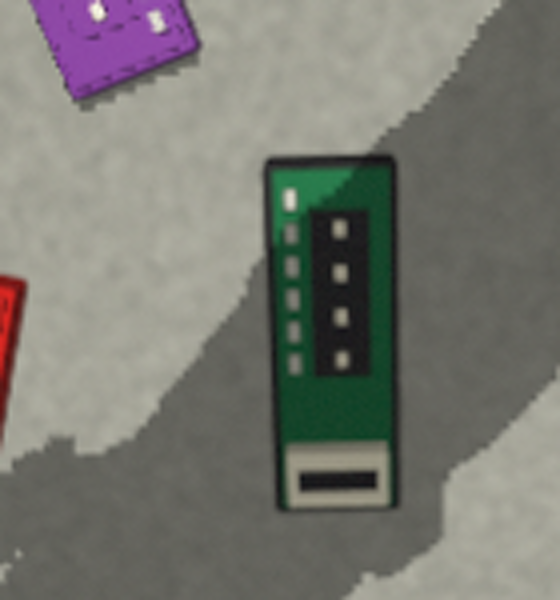

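Run:
```python
from h import *
c=dict(np.load("w1.npz"))
q=lambda l:np.array(l)/4+[210,110]-.5
print(fit([(-50,-18),(-50,18),(50,18),(50,-18)],w(q([(267,164),(394,160),(398,508),(279,510)]),20,c)))
print(w(q([(337,475)]),30,c))
print(ctrl.read_state()["eef_pos"])
go(482,-391,100,-1.6)
```

```text
[ 4.8251e+02 -3.9249e+02 -3.4000e-01  1.4400e+00]
[[ 517.44405055 -393.034783     30.        ]]
[ 477.66627353 -397.63036469  198.87936767]
turn wz -0.57 shift mm tool [-4.1  6.8 98.9] len 99 rows>= 1.5871380852739698 0.05313838743295991
```

carry_out(deltas=[0,0,0,0,0,0.045,-1,0,0,0,0,0,0.045,-1,0,0,0,0,0,0.04,-1,0,0,0,0,0,0,-1,0,0,0,0,0,0,-1])

```text
clock: 3.58
eef_pos: [482.1, -389.9, 71.0]
tool_rot: [-3.141, 0.001, 3.114]
force: [0.1, -0.0, 0.3]
width: 85.6
gripper_force: 0.0
```

Run:
```python
from h import *
s=ctrl.read_state();print(s["eef_pos"],s["tool_rot"],s["force"])
go(482.3,-392.2,5,-1)
```

```text
[ 482.12692837 -389.90436007   70.96921715] [-3.14067609e+00  1.32640169e-03  3.11365061e+00] [ 0.06756987 -0.03258598  0.26782184]
turn wz -0.6 shift mm tool [-0.2 -2.3 66. ] len 66 rows>= 1.0561499927852491 0.05616457871351975
```

carry_out(deltas=[0,0,-0.6,0,-0.0023,0.025,-1,0,0,0,0,0,0.025,-1,0,0,0,0,0,0.016,-1,0,0,0,0,0,0,-1,0,0,0,0,0,0,1,0,0,0,0,0,0,1,0,0,0,0,0,0,1,0,0,0,0,0,0,1,0,0,0,0,0,0,1])

```text
clock: 4.7
eef_pos: [481.9, -392.3, 4.9]
tool_rot: [-3.141, 0.001, 3.124]
force: [-0.4, 0.9, 5.6]
width: 34.4
gripper_force: 61.8
```

carry_out(deltas=[0,0,0,0,0,-0.02,1,0,0,0,0,0,-0.04,1,0,0,0,0,0,-0.04,1,0,0,0,0,0,0,1])

```text
clock: 5.2
eef_pos: [483.4, -393.6, 108.2]
tool_rot: [-3.137, 0.006, 3.124]
force: [-0.0, 0.2, -1.3]
width: 34.1
gripper_force: 61.0
```

Run:
```python
from h import *
s=ctrl.read_state();print(s["eef_pos"],s["tool_rot"],s["force"],s["width"])
go(503.3,-74.5,105,-4.4)
```

```text
[ 483.39787238 -393.60071138  108.23532435] [-3.13698648  0.00620153  3.12378829] [-0.04474641  0.22976333 -1.26836649] 34.13600398618355
turn wz 3.38 shift mm tool [-14.2 319.4   3.2] len 320 rows>= 5.115793922690771 0.3158771064678998
```

carry_out(deltas=[0,0,3.4,0,0,0,1,0,0,0,0.0004,0.035,0,1,0,0,0,0.0004,0.05,0,1,0,0,0,0.0004,0.05,0,1,0,0,0,0.0004,0.05,0,1,0,0,0,0.0004,0.05,0,1,0,0,0,0.0004,0.0485,0,1,0,0,0,0.0004,0.035,0,1,0,0,0,0,0,0.03,1,0,0,0,0,0,0,1,0,0,0,0,0,0,1])

```text
clock: 6.58
eef_pos: [502.8, -74.8, 74.1]
tool_rot: [-3.141, -0.0, 3.063]
force: [-0.1, -0.4, -1.4]
width: 34.1
gripper_force: 60.9
```

Run:
```python
from h import *
s=ctrl.read_state();print(s["eef_pos"],s["tool_rot"],s["force"],s["width"])
go(503.3,-74.5,14,-4.4)
c=ctrl.calibration("wrist");cv2.imwrite("pics/w2.png",ctrl.get_image("wrist")[:,:,::-1]); np.savez("w2.npz",**c)
```

```text
[502.80717142 -74.80282661  74.12589824] [-3.14122392e+00 -3.34463674e-04  3.06345801e+00] [-0.06879962 -0.40830133 -1.3539354 ] 34.13909592709052
turn wz -0.08 shift mm tool [-0.5  0.3 60.1] len 60 rows>= 0.9620588885699864 0.007176218856634202
```

View pics/w2.png

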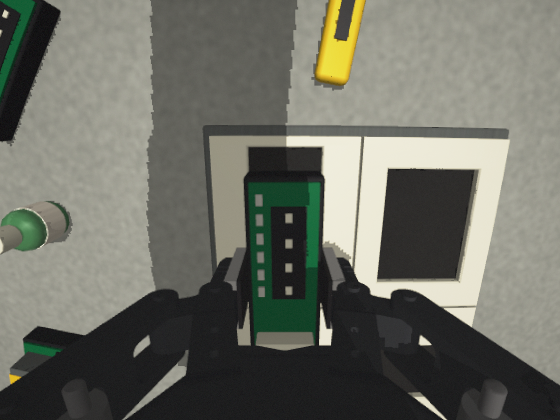

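Held board is level and aligned. I'll check the pocket corners visible here: broad (388,169),(477,171),(462,280),(379,278), and the long pocket's end (249,148),(322,148).

Run:
```python
from h import *
c=dict(np.load("w2.npz"))
P=w([(388,169),(477,171),(462,280),(379,278)],15,c)
print(fit([(-43,-32),(-43,32),(43,32),(43,-32)],P))
L=w([(249,148),(322,148)],15,c);print(L, L.mean(0)+np.array([57*np.cos(np.radians(4.4)),-57*np.sin(np.radians(4.4)),0]))
print(w([(246,177),(324,177)],89,c))
```

```text
[511.44  27.59  -4.     3.13]
[[446.42158849 -93.33578449  15.        ]
 [450.12493378 -45.34068244  15.        ]] [505.10526801 -73.71121806  15.        ]
[[453.70399608 -86.98874646  89.        ]
 [456.26925489 -53.7560497   89.        ]]
```

carry_out(deltas=[0,0,0,0,0,0.025,1,0,0,0,0,0,0.02,1,0,0,0,0,0,0.01,1,0,0,0,0,0,0.004,1,0,0,0,0,0,0,1,0,0,0,0,0,0,1])

```text
clock: 7.38
eef_pos: [503.4, -74.2, 15.4]
tool_rot: [-3.142, 0.001, 3.064]
force: [-0.3, 0.4, -0.8]
width: 34.6
gripper_force: 60.9
```

carry_out(deltas=[0,0,0,0,0,0.0012,1,0,0,0,0,0,0,1,0,0,0,0,0,0,1])

```text
clock: 7.75
eef_pos: [503.2, -74.2, 13.8]
tool_rot: [-3.141, 0.001, 3.065]
force: [0.3, 0.4, 0.9]
width: 34.3
gripper_force: 61.4
```

carry_out(deltas=[0,0,0,0,0,0,0.1,0,0,0,0,0,0,-0.2,0,0,0,0,0,0,-0.4,0,0,0,0,0,0,-0.4,0,0,0,0,0,-0.03,-0.4,0,0,0,0,0,-0.05,-0.4,0,0,0,0,0,-0.05,-1,0,0,0,0,0,-0.03,-1,0,0,0,0,0,0,-1])

```text
clock: 8.88
eef_pos: [504.5, -74.3, 175.8]
tool_rot: [-3.142, 0.005, 3.065]
force: [-0.2, -0.3, -0.3]
width: 85.7
gripper_force: 0.0
```

Run:
```python
from h import *
s=ctrl.read_state();print(s["eef_pos"],s["tool_rot"],s["qpos"])
go(594.3,268.7,190,36)
```

```text
[504.54948129 -74.25680004 175.84529388] [-3.1415889   0.00520428  3.06454993] [ 0.01763577  0.50745306  0.10608915  1.9699704  -0.08397179  0.66306333
  1.67016131]
turn wz -40.41 shift mm tool [-63.1 348.8 -14.2] len 355 rows>= 5.676615961160441 3.777030160838555
```

carry_out(deltas=[0,0,0,-0.0105,0.058,-0.0027,-1,0,0,0,-0.0105,0.058,-0.0027,-1,0,0,0,-0.0105,0.058,-0.0027,-1,0,0,0,-0.0105,0.058,-0.0027,-1,0,0,0,-0.0105,0.058,-0.0027,-1,0,0,0,-0.0105,0.058,-0.0027,-1,0,0,-10.1,0,0,0,-1,0,0,-10.1,0,0,0,-1,0,0,-10.1,0,0,0,-1,0,0,-10.1,0,0,0,-1,0,0,0,0,0,0,-1,0,0,0,0,0,0,-1])

```text
clock: 10.38
eef_pos: [592.1, 267.8, 188.8]
tool_rot: [3.141, -0.002, -2.516]
force: [-0.6, -0.0, -0.0]
width: 85.9
gripper_force: 0.0
```

Run:
```python
from h import *
s=ctrl.read_state();print(s["eef_pos"],s["tool_rot"])
c=ctrl.calibration("wrist");im=ctrl.get_image("wrist")[:,:,::-1]; np.savez("w3.npz",**c)
u,v=px([[594,269,20]],c)[0].astype(int)-[70,75];print(u,v)
cv2.imwrite("pics/w3.png",cv2.resize(im[v:v+150,u:u+140],None,fx=4,fy=4,interpolation=cv2.INTER_CUBIC))
```

```text
[592.14747292 267.77049849 188.78683176] [ 3.14115447e+00 -1.55717772e-03 -2.51648923e+00]
213 119
```

View pics/w3.png

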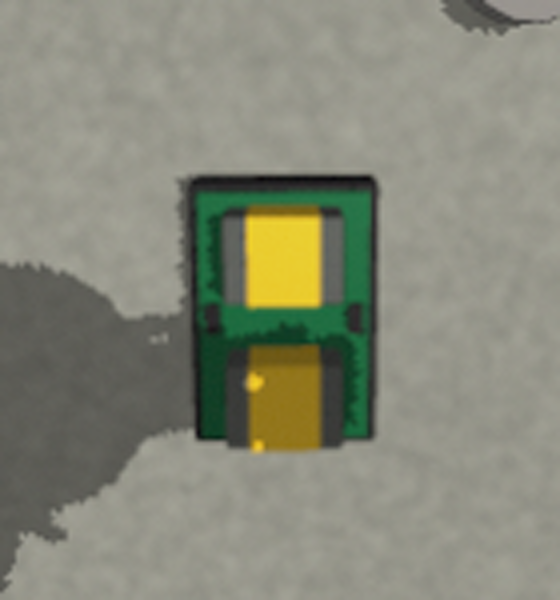

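Two transformers, confirmed. Board corners in the crop: (191,180),(377,180),(373,439),(196,439).

Run:
```python
from h import *
c=dict(np.load("w3.npz"))
print(fit([(-36,-25),(-36,25),(36,25),(36,-25)],w(np.array([(192,182),(376,182),(373,439),(197,439)])/4+[213,119]-.5,20,c)))
```

```text
[595.93 270.41  36.01   1.56]
```

carry_out(deltas=[0,0,0,-0.004,0,0.04,-1,0,0,0,0,0,0.05,-1,0,0,0,0,0,0.045,-1,0,0,0,0,0,0.03,-1,0,0,0,0,0,0.019,-1,0,0,0,0,0,0,-1,0,0,0,0,0,0,-1,0,0,0,0,0,0,1,0,0,0,0,0,0,1,0,0,0,0,0,0,1,0,0,0,0,0,0,1,0,0,0,0,0,0,1])

```text
clock: 11.92
eef_pos: [596.6, 270.7, 7.2]
tool_rot: [-3.141, 0.002, -2.514]
force: [-1.3, -0.0, 5.9]
width: 48.1
gripper_force: 62.6
```

carry_out(deltas=[0,0,0,0,0,-0.01,1,0,0,0,0,0,-0.03,1,0,0,0,0,0,-0.04,1,0,0,0,0,0,-0.025,1,0,0,0,0,0,0,1,0,0,0,0,0,0,1])

```text
clock: 12.68
eef_pos: [594.9, 270.0, 109.8]
tool_rot: [3.141, -0.002, -2.513]
force: [0.7, 0.3, -2.6]
width: 48.3
gripper_force: 62.3
```

Run:
```python
from h import *
s=ctrl.read_state();print(s["eef_pos"],s["tool_rot"],s["force"],s["width"])
go(511.5,26.5,112,-4.4)
```

```text
[594.91790039 269.96893686 109.826025  ] [ 3.14124165e+00 -1.89446137e-03 -2.51345548e+00] [ 0.69367552  0.29385103 -2.56850872] 48.27943730139581
turn wz 40.39 shift mm tool [ 210.6 -148.    -2.2] len 257 rows>= 4.117953526327405 3.774729838859748
```

carry_out(deltas=[0,0,0,0.03,-0.021,0,1,0,0,0,0.042,-0.0295,0,1,0,0,0,0.042,-0.0295,0,1,0,0,0,0.042,-0.0295,0,1,0,0,0,0.042,-0.0295,0,1,0,0,0,0.0126,-0.009,0,1,0,0,10.1,0,0,0,1,0,0,10.1,0,0,0,1,0,0,10.1,0,0,0,1,0,0,10.1,0,0,0,1,0,0,0,0,0,0.03,1,0,0,0,0,0,0,1])

```text
clock: 14.18
eef_pos: [510.3, 27.7, 78.6]
tool_rot: [-3.141, -0.006, 3.066]
force: [-1.0, -1.0, -1.2]
width: 47.6
gripper_force: 62.6
```

carry_out(deltas=[0,0,0,0,0,0.01,1,0,0,0,0,0,0,1,0,0,0,0,0,0,1])

```text
clock: 14.55
eef_pos: [512.7, 26.9, 71.1]
tool_rot: [3.141, 0.001, 3.064]
force: [1.4, -0.5, -0.7]
width: 48.1
gripper_force: 62.7
```

Run:
```python
from h import *
s=ctrl.read_state();print(s["eef_pos"],s["tool_rot"],s["force"],s["width"])
go(511.5,26.5,20,-4.4)
c=ctrl.calibration("wrist");cv2.imwrite("pics/w4.png",ctrl.get_image("wrist")[:,:,::-1]); np.savez("w4.npz",**c)
print(px([[511.5-43,26.5-28,15],[511.5-43,26.5+36,15]],c))
```

```text
[512.65884458  26.86427417  71.14506059] [3.14138210e+00 6.15699801e-04 3.06439145e+00] [ 1.41796604 -0.46032814 -0.65286843] 48.07869432622276
turn wz -0.02 shift mm tool [ 1.1 -0.5 51.1] len 51 rows>= 0.8185517497013908 0.0021778475822071697
[[235.65476004 168.12898043]
 [332.48823901 160.74219768]]
```

View pics/w4.png

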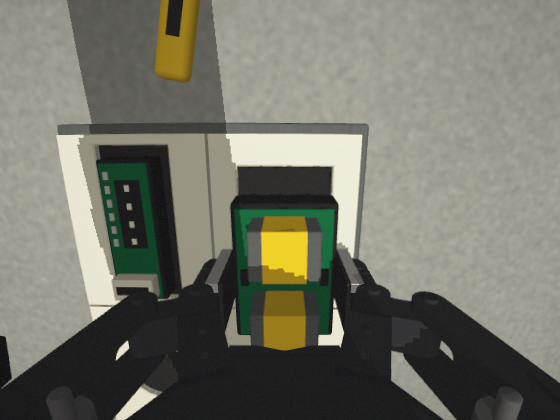

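Run:
```python
from h import *
c=dict(np.load("w4.npz"))
u=np.array([np.cos(np.radians(4.4)),-np.sin(np.radians(4.4)),0])
print(w([(239,166),(332,166)],15,c).mean(0)+43*u, w([(233,203),(337,203)],86.5,c).mean(0)+36*u)
# display board: far face edge & pocket edge
print(w([(98,162),(150,160)],29,c).mean(0)+50*u, w([(96,147),(168,146)],15,c).mean(0)+57*u)
```

```text
[512.47698759  28.16637079  15.        ] [512.02079645  27.65515854  86.5       ]
[506.49084324 -71.85279451  29.        ] [505.5583068  -72.71599369  15.        ]
```

Both are well centred. I'll lower it now.

carry_out(deltas=[0,0,0,0,0,0.025,1,0,0,0,0,0,0.018,1,0,0,0,0,0,0.009,1,0,0,0,0,0,0.002,1,0,0,0,0,0,0,1,0,0,0,0,0,0,1])

```text
clock: 15.35
eef_pos: [512.9, 26.9, 17.4]
tool_rot: [3.141, 0.001, 3.065]
force: [0.1, -0.6, -2.3]
width: 47.8
gripper_force: 62.7
```

carry_out(deltas=[0,0,0,0,0,0.0015,1,0,0,0,0,0,0,1,0,0,0,0,0,0,1])

```text
clock: 15.72
eef_pos: [512.8, 26.9, 16.2]
tool_rot: [3.141, 0.001, 3.064]
force: [-0.5, 0.6, 5.9]
width: 48.2
gripper_force: 63.4
```

carry_out(deltas=[0,0,0,0,0,0,-0.2,0,0,0,0,0,0,-0.5,0,0,0,0,0,0,-0.6,0,0,0,0,0,0,-0.6,0,0,0,0,0,-0.03,-0.6,0,0,0,0,0,-0.05,-0.6,0,0,0,0,0,-0.05,-1,0,0,0,0,0,-0.03,-1,0,0,0,0,0,0,-1])

```text
clock: 16.85
eef_pos: [514.0, 27.0, 177.6]
tool_rot: [3.141, 0.005, 3.065]
force: [0.3, 0.8, -0.4]
width: 85.4
gripper_force: 0.0
```

Run:
```python
from h import *
s=ctrl.read_state();print(s["eef_pos"],s["width"])
go(378.5,276,180,-4.4)
```

```text
[513.97281762  27.01495272 177.55386446] 85.37490097571411
turn wz -0.01 shift mm tool [154.2 237.8  -2.4] len 283 rows>= 4.535440435689078 0.0012544794265360235
```

carry_out(deltas=[0,0,0,0.0308,0.0476,0,-1,0,0,0,0.0308,0.0476,0,-1,0,0,0,0.0308,0.0476,0,-1,0,0,0,0.0308,0.0476,0,-1,0,0,0,0.0308,0.0476,0,-1,0,0,0,0,0,0,-1,0,0,0,0,0,0,-1])

```text
clock: 17.73
eef_pos: [376.7, 275.3, 174.4]
tool_rot: [-3.14, -0.001, 3.065]
force: [0.1, -0.5, 0.2]
width: 85.3
gripper_force: 0.0
```

Run:
```python
from h import *
s=ctrl.read_state();print(s["eef_pos"],s["tool_rot"])
c=ctrl.calibration("wrist");im=ctrl.get_image("wrist")[:,:,::-1]; np.savez("w5.npz",**c)
u,v=px([[378.5,276,15]],c)[0].astype(int)-[70,75];print(u,v)
cv2.imwrite("pics/w5.png",cv2.resize(im[v:v+150,u:u+140],None,fx=4,fy=4,interpolation=cv2.INTER_CUBIC))
```

```text
[376.65924939 275.25685975 174.37215177] [-3.13966674e+00 -1.19179949e-03  3.06501886e+00]
214 121
```

View pics/w5.png

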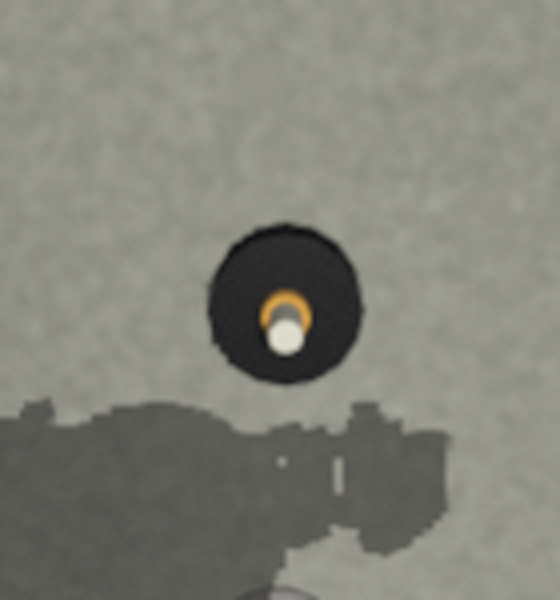

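Rotary seen with shaft tip at crop (286,337), collar at (286,318) and disc spanning (209..362, 224..383).

Run:
```python
from h import *
c=dict(np.load("w5.npz"))
q=lambda l:np.array(l)/4+[214,121]-.5
print(w(q([(286,337),(286,318),(286,306)]),[44,23,13],c))
go(379,275,6)
```

```text
[[379.49616196 276.02608122  44.        ]
 [380.12036565 276.00045279  23.        ]
 [379.40052541 276.06431887  13.        ]]
turn wz 0 shift mm tool [ -1.7   0.5 168.6] len 169 rows>= 2.69749486330044 0.0
```

carry_out(deltas=[0,0,0,-0.0028,0.001,0.04,-1,0,0,0,0,0,0.05,-1,0,0,0,0,0,0.045,-1,0,0,0,0,0,0.023,-1,0,0,0,0,0,0.011,-1,0,0,0,0,0,0,-1,0,0,0,0,0,0,-1,0,0,0,0,0,0,1,0,0,0,0,0,0,1,0,0,0,0,0,0,1,0,0,0,0,0,0,1,0,0,0,0,0,0,1])

```text
clock: 19.27
eef_pos: [380.4, 277.1, 7.5]
tool_rot: [3.141, -0.0, 3.064]
force: [-0.7, -0.2, 9.0]
width: 36.5
gripper_force: 59.0
```

carry_out(deltas=[0,0,0,0,0,0,1])

```text
clock: 19.4
eef_pos: [380.5, 277.1, 7.5]
tool_rot: [3.141, 0.0, 3.064]
force: [-0.9, -0.9, 8.8]
width: 36.5
gripper_force: 59.0
```

carry_out(deltas=[0,0,0,0,0,-0.01,1,0,0,0,0,0,-0.03,1,0,0,0,0,0,-0.04,1,0,0,0,0,0,-0.025,1,0,0,0,0,0,0,1,0,0,0,0,0,0,1])

```text
clock: 20.15
eef_pos: [379.7, 277.1, 111.3]
tool_rot: [-3.141, -0.001, 3.065]
force: [-0.9, -0.6, -0.0]
width: 36.3
gripper_force: 60.1
```

Run:
```python
from h import *
s=ctrl.read_state();print(s["eef_pos"],s["tool_rot"],s["force"],s["width"])
go(632.5,-83.5,112,-4.4)
c=ctrl.calibration("wrist");im=ctrl.get_image("wrist")[:,:,::-1]; np.savez("w6.npz",**c)
cv2.imwrite("pics/w6.png",im[130:420,130:430])
```

```text
[379.71101809 277.05407421 111.29618804] [-3.14087627e+00 -1.27429379e-03  3.06506051e+00] [-0.91641406 -0.59165058 -0.04208231] 36.28075907912498
turn wz 0.02 shift mm tool [-279.6 -340.2   -0.7] len 440 rows>= 7.045488863048321 0.0014047799203699173
```

View pics/w6.png

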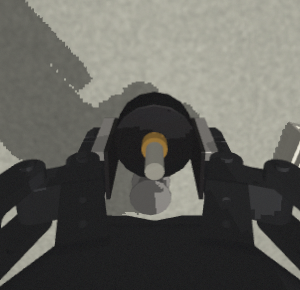

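Run:
```python
from h import *
c=dict(np.load("w6.npz"))
print(w([(284,296),(283,275)],[148,127],c), px([[379.7,276.5,148],[379.7,276.5,127]],c))
```

```text
[[375.85444636 277.67609093 148.        ]
 [377.68664191 277.04765513 127.        ]] [[281.80887639 304.52734287]
 [282.16428205 278.92244294]]
```

carry_out(deltas=[0,0,0,-0.02,-0.0243,0,1,0,0,0,-0.037,-0.045,0,1,0,0,0,-0.037,-0.045,0,1,0,0,0,-0.037,-0.045,0,1,0,0,0,-0.037,-0.045,0,1,0,0,0,-0.037,-0.045,0,1,0,0,0,-0.037,-0.045,0,1,0,0,0,-0.0376,-0.0459,0,1,0,0,0,0,0,0,1,0,0,0,0,0,0.02,1,0,0,0,0,0,0,1,0,0,0,0,0,0,1])

```text
clock: 21.7
eef_pos: [632.2, -82.1, 90.9]
tool_rot: [3.141, -0.002, 3.066]
force: [0.5, 0.2, -0.9]
width: 36.8
gripper_force: 60.2
```

Run:
```python
from h import *
s=ctrl.read_state();print(s["eef_pos"],s["tool_rot"],s["force"],s["width"])
go(632.5,-83.5,20,-4.4)
c=ctrl.calibration("wrist");im=ctrl.get_image("wrist")[:,:,::-1]; np.savez("w7.npz",**c)
cv2.imwrite("pics/w7.png",im)
```

```text
[632.18458295 -82.10365009  90.85544633] [ 3.14135686e+00 -2.24247931e-03  3.06637217e+00] [ 0.46024147  0.1578972  -0.9111909 ] 36.7806193453038
turn wz 0.09 shift mm tool [-0.4 -1.4 70.9] len 71 rows>= 1.1339184937164368 0.008428394409331356
```

View pics/w7.png

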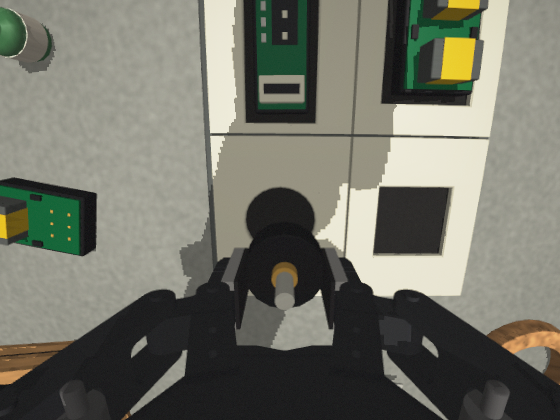

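Run:
```python
from h import *
c=dict(np.load("w7.npz"))
u=np.array([np.cos(np.radians(4.4)),-np.sin(np.radians(4.4)),0])
print(w([(280,187.5)],15,c)+27*u, w([(246,218),(315,218)],15,c), w([(246,218),(315,218)],15,c).mean(0))
print("sq",fit([(-28,-28),(-28,28),(28,28),(28,-28)],w([(378,186),(452,187),(444,254),(374,253)],14,c)))
print("tip",w([(285,303),(284,274)],[127.5,106.5],c))
```

```text
[[634.02474495 -84.98531196  15.        ]] [[ 628.70987886 -110.53955684   15.        ]
 [ 632.60263793  -58.21252421   15.        ]] [630.6562584  -84.37604052  15.        ]
sq [641.09  17.05  -3.85   1.61]
tip [[631.63282186 -81.36667331 127.5       ]
 [629.71968588 -81.62881489 106.5       ]]
```

carry_out(deltas=[0,0,0,-0.001,-0.0024,0.03,1,0,0,0,0,0,0.025,1,0,0,0,0,0,0.012,1,0,0,0,0,0,0.005,1,0,0,0,0,0,0,1,0,0,0,0,0,0,1])

```text
clock: 22.5
eef_pos: [634.3, -86.3, 20.5]
tool_rot: [-3.141, 0.001, 3.065]
force: [0.2, -0.7, 0.1]
width: 36.3
gripper_force: 60.2
```

carry_out(deltas=[0,0,0,0,0,0.0025,1,0,0,0,0,0,0,1,0,0,0,0,0,0,1])

```text
clock: 22.88
eef_pos: [633.7, -86.2, 17.2]
tool_rot: [-3.141, -0.0, 3.065]
force: [-1.3, -0.7, -0.6]
width: 36.0
gripper_force: 60.2
```

carry_out(deltas=[0,0,0,0,0,0.0015,1,0,0,0,0,0,0,1,0,0,0,0,0,0,1])

```text
clock: 23.25
eef_pos: [633.8, -86.2, 16.6]
tool_rot: [-3.141, -0.0, 3.065]
force: [-1.8, 0.1, 6.5]
width: 36.5
gripper_force: 61.1
```

carry_out(deltas=[0,0,0,0,0,0,0.1,0,0,0,0,0,0,-0.2,0,0,0,0,0,0,-0.5,0,0,0,0,0,0,-0.5,0,0,0,0,0,-0.03,-0.5,0,0,0,0,0,-0.05,-0.5,0,0,0,0,0,-0.05,-1,0,0,0,0,0,-0.03,-1,0,0,0,0,0,0,-1])

```text
clock: 24.38
eef_pos: [635.5, -86.6, 178.3]
tool_rot: [-3.141, 0.005, 3.065]
force: [0.5, -0.1, 0.3]
width: 85.4
gripper_force: 0.0
```

Run:
```python
from h import *
s=ctrl.read_state();print(s["eef_pos"],s["width"])
go(456.6,406.3,180,-14)
```

```text
[635.4523314  -86.56503104 178.34994859] 85.44068929632749
turn wz 9.59 shift mm tool [216.2 477.7  -1.7] len 524 rows>= 8.38904913513228 0.8961918557409696
```

carry_out(deltas=[0,0,0,0.024,0.053,0,-1,0,0,0,0.024,0.053,0,-1,0,0,0,0.024,0.053,0,-1,0,0,0,0.024,0.053,0,-1,0,0,0,0.024,0.053,0,-1,0,0,0,0.024,0.053,0,-1,0,0,0,0.024,0.053,0,-1,0,0,0,0.024,0.053,0,-1,0,0,0,0.024,0.053,0,-1,0,0,9.6,0,0,0,-1,0,0,0,0,0,0,-1,0,0,0,0,0,0,-1])

```text
clock: 25.88
eef_pos: [455.3, 404.7, 174.8]
tool_rot: [-3.139, -0.001, 2.898]
force: [0.1, 0.1, -0.1]
width: 85.2
gripper_force: 0.0
```

Run:
```python
from h import *
s=ctrl.read_state();print(s["eef_pos"],s["tool_rot"])
c=ctrl.calibration("wrist");im=ctrl.get_image("wrist")[:,:,::-1]; np.savez("w8.npz",**c)
u,v=px([[456.6,406.3,20]],c)[0].astype(int)-[70,75];print(u,v)
cv2.imwrite("pics/w8.png",cv2.resize(im[v:v+150,u:u+140],None,fx=4,fy=4,interpolation=cv2.INTER_CUBIC))
```

```text
[455.30093923 404.71286564 174.8344698 ] [-3.13937721e+00 -6.52825173e-04  2.89786114e+00]
215 121
```

View pics/w8.png

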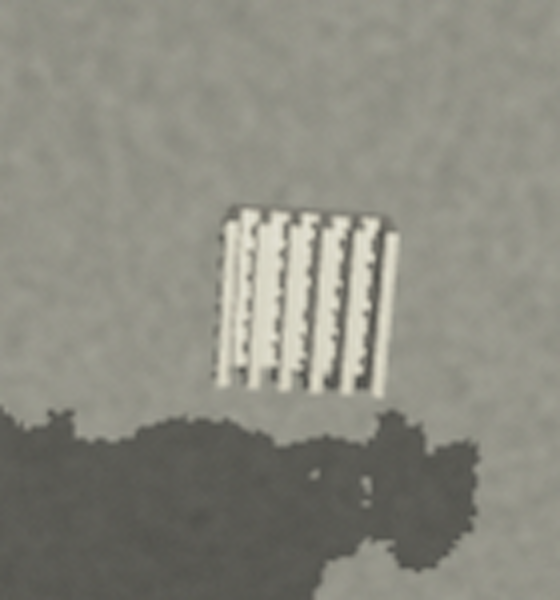

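Fin-top corners in the crop: (225,220),(399,233),(384,396),(217,387).

Run:
```python
from h import *
c=dict(np.load("w8.npz"))
f=fit([(-21,-21),(-21,21),(21,21),(21,-21)],w(np.array([(225,220),(399,233),(384,396),(217,387)])/4+[215,121]-.5,28,c));print(f)
go(f[0],f[1],7,f[2])
```

```text
[ 4.5737e+02  4.1131e+02 -1.7540e+01  3.0000e-01]
turn wz 3.53 shift mm tool [ -0.2   6.8 168.1] len 168 rows>= 2.6922624333836245 0.3296110170714083
```

carry_out(deltas=[0,0,0,0.0005,0.006,0.04,-1,0,0,3.5,0,0,0.05,-1,0,0,0,0,0,0.035,-1,0,0,0,0,0,0,-1,0,0,0,0,0,0,-1])

```text
clock: 26.55
eef_pos: [457.4, 411.8, 51.9]
tool_rot: [3.141, 0.001, 2.835]
force: [0.4, 0.5, -0.1]
width: 85.2
gripper_force: 0.0
```

Run:
```python
from h import *
go(457.4,411.3,7,-17.5)
```

```text
turn wz -0.05 shift mm tool [-0.2 -0.5 44.9] len 45 rows>= 0.7184320429131221 0.004828318619190328
```

carry_out(deltas=[0,0,0,0,0,0.02,-1,0,0,0,0,0,0.016,-1,0,0,0,0,0,0.009,-1,0,0,0,0,0,0,-1,0,0,0,0,0,0,1,0,0,0,0,0,0,1,0,0,0,0,0,0,1,0,0,0,0,0,0,1,0,0,0,0,0,0,1,0,0,0,0,0,0,1])

```text
clock: 27.8
eef_pos: [456.4, 412.3, 6.3]
tool_rot: [3.141, 0.0, 2.836]
force: [-1.2, 1.4, 6.5]
width: 41.0
gripper_force: 62.4
```

carry_out(deltas=[0,0,0,0,0,-0.01,1,0,0,0,0,0,-0.03,1,0,0,0,0,0,-0.04,1,0,0,0,0,0,-0.025,1,0,0,0,0,0,0,1,0,0,0,0,0,0,1])

```text
clock: 28.55
eef_pos: [455.1, 411.7, 109.6]
tool_rot: [-3.14, -0.002, 2.836]
force: [0.8, 0.2, -1.8]
width: 40.7
gripper_force: 61.7
```

Run:
```python
from h import *
s=ctrl.read_state();print(s["eef_pos"],s["tool_rot"],s["force"],s["width"])
go(640.6,16.4,112,-4.4)
```

```text
[455.0936022  411.71217069 109.64716182] [-3.13969486e+00 -1.65057846e-03  2.83617486e+00] [ 0.77521789  0.17630333 -1.77782659] 40.721181360186065
turn wz -13.1 shift mm tool [-295.8 -321.2   -2.4] len 437 rows>= 6.986888232410691 1.224219672668381
```

carry_out(deltas=[0,0,0,-0.02,-0.0217,0,1,0,0,0,-0.0394,-0.0428,0,1,0,0,0,-0.0394,-0.0428,0,1,0,0,0,-0.0394,-0.0428,0,1,0,0,0,-0.0394,-0.0428,0,1,0,0,0,-0.0394,-0.0428,0,1,0,0,0,-0.0394,-0.0428,0,1,0,0,0,-0.0394,-0.0428,0,1,0,0,-6.55,0,0,0,1,0,0,-6.55,0,0,0.02,1,0,0,0,0,0,0.02,1,0,0,0,0,0,0,1])

```text
clock: 30.05
eef_pos: [639.0, 16.8, 67.6]
tool_rot: [-3.141, -0.006, 3.063]
force: [-1.2, -0.3, -1.4]
width: 41.0
gripper_force: 61.7
```

carry_out(deltas=[0,0,0,0,0,0,1,0,0,0,0,0,0,1,0,0,0,0,0,0,1])

```text
clock: 30.42
eef_pos: [641.8, 16.7, 71.3]
tool_rot: [-3.141, 0.001, 3.065]
force: [0.8, 0.3, -0.6]
width: 40.8
gripper_force: 61.7
```

Run:
```python
from h import *
s=ctrl.read_state();print(s["eef_pos"],s["tool_rot"],s["force"],s["width"])
go(640.4,16.4,17,-4.4)
```

```text
[641.83696631  16.70436879  71.25982477] [-3.14125191e+00  6.24507409e-04  3.06454648e+00] [ 0.76678064  0.30278737 -0.6069497 ] 40.775358961345326
turn wz -0.01 shift mm tool [ 1.4 -0.4 54.3] len 54 rows>= 0.8684752389643393 0.0013477228498960723
```

carry_out(deltas=[0,0,0,0.002,0,0.025,1,0,0,0,0,0,0.018,1,0,0,0,0,0,0.009,1,0,0,0,0,0,0.002,1,0,0,0,0,0,0,1,0,0,0,0,0,0,1])

```text
clock: 31.18
eef_pos: [639.9, 16.7, 17.3]
tool_rot: [-3.141, 0.001, 3.065]
force: [0.3, -0.1, -0.6]
width: 40.9
gripper_force: 61.7
```

carry_out(deltas=[0,0,0,0,0,0.001,1,0,0,0,0,0,0,1,0,0,0,0,0,0,1])

```text
clock: 31.55
eef_pos: [639.4, 16.7, 15.6]
tool_rot: [-3.141, -0.0, 3.065]
force: [0.5, -0.2, -0.9]
width: 40.9
gripper_force: 61.7
```

carry_out(deltas=[0,0,0,0,0,0.0008,1,0,0,0,0,0,0,1,0,0,0,0,0,0,1])

```text
clock: 31.92
eef_pos: [639.5, 16.7, 15.3]
tool_rot: [-3.141, -0.0, 3.065]
force: [-1.3, 0.9, 6.5]
width: 40.8
gripper_force: 62.2
```

carry_out(deltas=[0,0,0,0,0,0,0,0,0,0,0,0,0,-0.3,0,0,0,0,0,0,-0.5,0,0,0,0,0,0,-0.5,0,0,0,0,0,-0.03,-0.5,0,0,0,0,0,-0.05,-0.5,0,0,0,0,0,-0.06,-0.5,0,0,0,0.02,0.05,0,-0.5,0,0,0,0.02,0.05,0,-0.5,0,0,0,0.02,0.05,0,-0.5,0,0,0,0.02,0.05,0,-0.5,0,0,0,0.02,0.05,0,-0.5])

```text
clock: 33.42
eef_pos: [558.4, 275.4, 154.8]
tool_rot: [-3.141, -0.0, 3.064]
force: [0.6, 0.5, 0.2]
width: 64.1
gripper_force: 0.0
```

carry_out(deltas=[0,0,0,0.02,0.05,0,-0.5,0,0,0,0.02,0.05,0,-0.5,0,0,0,0,0,0,-0.5,0,0,0,0,0,0,-0.5])

```text
clock: 33.92
eef_pos: [526.8, 376.0, 154.6]
tool_rot: [-3.14, -0.0, 3.065]
force: [0.3, -0.6, 0.6]
width: 64.2
gripper_force: 0.0
```

Run:
```python
from h import *
im=ctrl.get_image("top")[:,:,::-1];sc=ctrl.get_image("scene")[:,:,::-1]
r=lambda a:cv2.resize(a,(400,500),interpolation=cv2.INTER_CUBIC)
cv2.imwrite("pics/end.png",np.hstack([r(im[95:220,220:320]),r(sc[190:330,160:305][:, :112] if 0 else sc[190:330,178:290])]))
```

```text
(no output)
```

View pics/end.png

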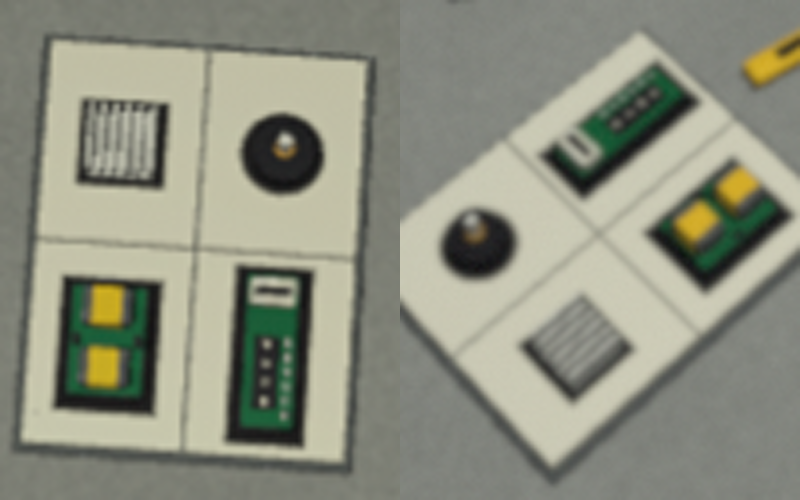

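All four parts sit flat and upright in their own pockets: heat sink (123,140), rotary (283,153), power board (107,340) and display board (270,355).

```bash
python3 -c "
from cell import ctrl
print(ctrl.finish_job())"
```

```text
the job is handed in; nothing more can be done
None
```

The controller kit is complete and handed in: the display board, power board, rotary control and heat sink each lie flat and upright in their own pockets, and I did not touch the two unfinished boards.

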